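# Pop the touch-latch caddy open and discard the red-tagged pod

## Robot

A 6-joint arm with a two-finger parallel gripper is mounted at the origin on the work surface. World frame = base frame: x ahead of the robot, y to its left, z up, the work surface at z = 0. Lengths are in m, angles in degrees, forces in N, time in s.
With the tool pointing down it reaches from about 0.375 to 0.975 m from the base axis. Payload 3.8 kg.
Tool frame: the origin (TCP) lies at the very end of the fingers, on their centre line; the grasp point (between the pads) lies 19 mm behind it (ctrl.grasp_offset is the distance from the TCP to the grasp point, in m); z points along the fingers, y is the direction in which the jaws open and shut (so a half turn about z gives the same grasp; the last joint's range is limited). The gripper opens to 88 mm and grips with 3 to 60 N. Pads are 18 mm wide; open, the fingers measure 123 mm over their backs; the gripper's body (75 mm by 187 mm) begins 45 mm behind the grasp point.
Start: joints at [-72.875, 15.12, 91.902, -0, 72.978, -2.114], TCP at [0.222, -0.637, 0.239] pointing down, gripper open.
Joint ranges: [-150.88, 150.88], [-54.13, 125.18], [17.81, 147.31], [-75.09, 255.09], [0, 152.58], [-146.25, 146.25]. Speed limits (degrees/s): [147.25, 147.25, 180, 180, 180, 180].

## Interface

Orientations are given as [roll, pitch, yaw] about the fixed x, y, z axes, in that order (R = Rz(yaw) Ry(pitch) Rx(roll)).
In Python, from workcell import ctrl gives the robot as it stands.
- The arm moves only by the tool drive_tool, never from a script. Its argument "targets" is a list of rows, each a list of 3 entries, a list of its own where there are three numbers: the gripper command: -1 is shut, 1 is fully open, values between are in proportion, then the shift along the tool's x, y, z in cm, then the turn, a rotation vector about the tool's x, y, z in rad. A call has 1 to 8 rows; each row shifts and turns the pose as measured when the row begins, along the tool's axes as they then stand; what a row does not reach is not made up. A row lasts 1/12 s, in which the tool goes at most 41.7 mm and 7.16 degrees, less where a joint would pass 70% of its speed; a pose out of reach is approached as far as the arm can. A call with a gripper value outside its range is refused whole. The fingers move at their own pace and stop on an object; the grip force is fixed at half the most. Time passes only in rows, so rows that do not move let the fingers close. It gives the time, the measured TCP pose, the force and the opening at its end, in the units of the state.
- ctrl.observe(): the state, without advancing time (a new reading comes with each control period).
- ctrl.get_image(name): name is "scene" or "top"; returns the picture (480x640x3 uint8, blue, green, red); there is no depth.
- ctrl.camera_info(name): a dict with "fovy" (degrees; the focal length in pixels is half the picture's height over the tangent of half this angle, whatever the lens; pixels are square), "cx", "cy" (the principal point, pixels), "D" ([k1, k2, p1, p2, k3] as OpenCV has them; the pictures are not rectified), "rvec" (rotation vector, rad) and "tvec" (3), from world to camera coordinates, as OpenCV has them. Camera axes: x right, y down, z forward; pixel columns grow to the right and rows downward; lengths in m; the calibration is good to about 2 mm. A picture is of the moment at which its call begins. camera_info takes no time and is no camera call.
- ctrl.sign_off(): hands the job in, once; it reports no verdict.
The state is a dict: "clock": time; "joints": joint angles; "dq": joint speeds; "effort": joint torques, N m; "position": TCP position; "ee_rot": TCP orientation; "force": force on the tool from outside, world axes, zero at the start; "ft_torque": the same for the moment, N m; "grip_width": finger opening in m.
Only numpy, scipy, OpenCV 4.12 (cv2) and the standard library are available. Lean on these libraries where they do the work, as an engineer would, in place of code of your own. Each camera call takes 0.05 s, during which the arm holds its last target.

## Task

Press the lid of the white pod caddy down at its black spot and let go so that it pops open; the catch does not always let go at the first press, so check, and press again if the lid is still shut. Then stand the pod with the red tag upright inside the open caddy and leave the lid open. Leave the pod with the green tag standing where it is on the bamboo coaster.

Things in the scene. Friction and masses are not known exactly. Their poses are not given: they have to be found in the camera images.
- well (a point): centre of the inner floor of the caddy, a fixed white box 170 (x) x 150 (y) mm, walls 4 mm; z up, own -x to its front (the side with the black spot), +x to the hinge. The well round this point is 132 (x) x 142 (y) mm clear; floor 12 mm, rim 70 mm above the table. In front of it lies a strip 26 mm wide with the catch; nothing goes in there.
- press_pad (a point): the black spot, 30 mm across, on top of the caddy's light bamboo lid (plate 176 x 158 mm) near its front edge: the place to press. The point lies on the lid's top face, 150 mm from the hinge line, 24 mm from the front edge; 85 to 91 mm above the table when shut. It moves with the lid.
- lid (a joint): lid angle, rad; hinge on the caddy's rear (+x) edge, 82 mm up: -0.035 to 0.01 shut and latched, -0.07 pressed down to its stop (10 mm below 0 at the spot), 1.8 open, leaning back. Push-push catch: press right to the stop (spring 2 N, then hard; 6 N is plenty), rise again; it swings open in 1 s. From some starts only the second press frees it. Pushing the open lid down to its stop latches it.
- pod_red_mid (a point): centre, half-way up, of the loose upright round pod with the RED tag (red disc on its top, red band round it): dark, 44 mm diameter, 50 mm high, 30 g; z is its axis, up. It stands on one half of the coaster.
- pod_green_mid (a point): the same for the pod with the GREEN tag, same size, on the other half of the coaster, about 100 mm away.
- coaster: fixed bamboo coaster, 100 (x) x 200 (y) x 8 mm high; origin at the centre of its underside on the table. The pods stand on it, about 50 mm to either side of its centre along its y.
There are look-alikes about, which are no part of the job. What is shaped like the part that bears pod_red_mid but blue or orange is not meant.

How it is judged:
By the outcome, as a careful person would: the job done as asked, in the order asked, and still so for the second after the job is handed in, with the robot touching nothing.
It also fails if it takes over 58 s, if anything falls off the work surface, if the arm or the gripper's body presses on something with over 40 N, if the wrist force passes 120 N, or if a joint passes its speed limit or range.

## Working session

There is one attempt and no reset: what is moved stays moved. The work goes in short steps, Python scripts to look and compute and a tool call to move; the robot and the scene stay as the last step left them, time stands still between calls to the robot, and variables do not carry over. Pictures are saved under pics/ and viewed, and the job is handed in when it is done.

Besides the shell and the picture viewer there is one more tool, called after "Request:" in YAML: its name, and indented under it one key for each argument. drive_tool: Moves the arm, as the interface text tells. Its arguments: {"type":"object","properties":{"targets":{"type":"array","items":{"type":"array"}}},"required":["targets"]}

```bash
mkdir -p pics; ls; python3 - <<'E'
from workcell import ctrl
import cv2
print(ctrl.observe())
for n in("scene","top"):
    print(n,ctrl.camera_info(n)); cv2.imwrite(f"pics/{n}0.png",ctrl.get_image(n))
E
```

```text
pics
{'clock': 0.0, 'joints': array([-7.28721843e+01,  1.51706808e+01,  9.19789176e+01, -3.18646915e-03,
        7.29761427e+01, -2.11599975e+00]), 'dq': array([ 0.01907412,  0.01159695, -0.08404072,  0.0047105 , -0.07738364,
       -0.0053359 ]), 'effort': array([-1.92624893e-04, -5.02118790e+01, -3.56876922e+01,  7.28619075e-02,
        2.93393922e-02, -1.96234132e-04]), 'position': array([ 0.22223133, -0.63664096,  0.2373921 ]), 'ee_rot': array([-1.79874232e+02, -1.59998813e-03,  1.92447499e+01]), 'force': array([-0.36071256,  0.05064976,  0.55642554]), 'ft_torque': array([ 0.01586313,  0.01648445, -0.00020178]), 'grip_width': 0.08820614171708291}
scene {'fovy': 42.49744022277519, 'cx': 320.50446793770533, 'cy': 236.12925044382504, 'D': array([-0.17705022,  0.        ,  0.        ,  0.        ,  0.        ]), 'rvec': array([ 1.41862762,  2.36177606, -0.71943827]), 'tvec': array([ 0.19843493, -0.3747206 ,  1.37406601])}
top {'fovy': 46.40945025629832, 'cx': 319.6451856841043, 'cy': 250.7277424491989, 'D': array([0.03435206, 0.        , 0.        , 0.        , 0.        ]), 'rvec': array([ 2.08060074, -2.12229015,  0.25717971]), 'tvec': array([0.07638209, 0.55231296, 0.86035226])}
```

View pics/scene0.png

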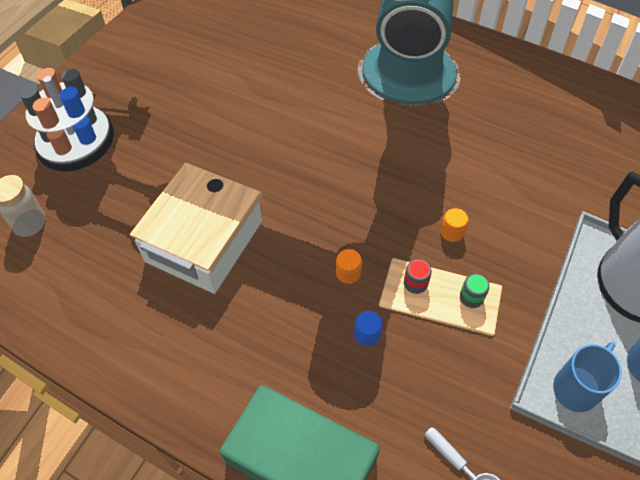

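View pics/top0.png

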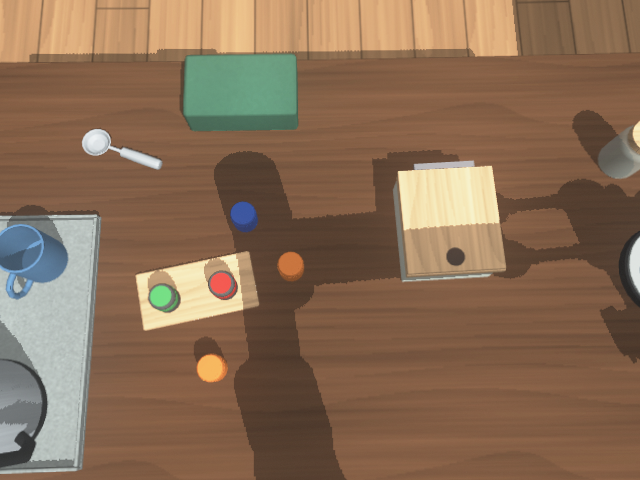

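```bash
cat > h.py <<'E'
import numpy as np, cv2
from workcell import ctrl
def cam(n):
    i=ctrl.camera_info(n); f=240/np.tan(np.radians(i["fovy"]/2))
    return np.array([[f,0,i["cx"]],[0,f,i["cy"]],[0,0,1]]),np.array(i["D"]),np.array(i["rvec"]),np.array(i["tvec"])
def toplane(n,px,z):
    K,D,r,t=cam(n); R=cv2.Rodrigues(r)[0]
    u=cv2.undistortPoints(np.array(px,float).reshape(-1,1,2),K,D).reshape(-1,2)
    d=np.c_[u,np.ones(len(u))]@R; c=-R.T@t
    return c+d*((z-c[2])/d[:,2])[:,None]
def proj(n,P):
    K,D,r,t=cam(n); return cv2.projectPoints(np.array(P,float).reshape(-1,1,3),r,t,K,D)[0].reshape(-1,2)
def blob(img,cond,roi):
    x0,y0,x1,y1=roi; s=img[y0:y1,x0:x1].astype(int); m=cond(s[...,0],s[...,1],s[...,2]).astype(np.uint8)
    n,l,st,c=cv2.connectedComponentsWithStats(m); k=1+np.argmax(st[1:,4]); return c[k]+[x0,y0],st[k]
E
python3 - <<'E'
from h import *
T=cv2.imread("pics/top0.png");S=cv2.imread("pics/scene0.png")
red=lambda b,g,r:(r>150)&(g<80)&(b<90)
grn=lambda b,g,r:(g>140)&(r<80)&(b<140)
blk=lambda b,g,r:(r<50)&(g<50)&(b<50)
for nm,c,rt,rs,z in(("red",red,(200,265,240,305),(400,255,435,295),.058),("green",grn,(145,280,182,315),(460,270,492,308),.058),("pad",blk,(440,240,472,272),(200,172,232,198),.088)):
    for n,I,ro in(("top",T,rt),("scene",S,rs)):
        p,st=blob(I,c,ro); print(nm,n,p,st,toplane(n,p,z)[0])
cs=[(136,275),(247,253),(258,305),(146,330)]
print(toplane("top",cs,.008))
print("lid",toplane("top",[(397,171),(493,166),(506,270),(402,276)],.088))
print("orange etc",toplane("top",[(290,263),(212,368),(243,215)],.05))
a=cv2.resize(T[240:340,130:310],None,fx=4,fy=4);b=cv2.resize(S[230:340,330:510],None,fx=4,fy=4)
cv2.imwrite("pics/c1.png",a);cv2.imwrite("pics/c2.png",b)
cv2.imwrite("pics/c3.png",cv2.resize(T[150:290,380:520],None,fx=4,fy=4))
E
```

```text
red top [229.70731707 292.12195122] [18 15 18 19 41] [0.4886527  0.21352698 0.058     ]
red scene [418.78991597 268.81092437] [ 10   6  19  17 238] [0.50510869 0.23018746 0.058     ]Traceback (most recent call last):
  File "<stdin>", line 8, in <module>
  File "h.py", line 15, in blob
    n,l,st,c=cv2.connectedComponentsWithStats(m); k=1+np.argmax(st[1:,4]); return c[k]+[x0,y0],st[k]
                                                      ~~~~~~~~~^^^^^^^^^^
    return _wrapfunc(a, 'argmax', axis=axis, out=out, **kwds)
    return bound(*args, **kwds)
ValueError: attempt to get argmax of an empty sequence
```

```bash
python3 - <<'E'
from h import *
T=cv2.imread("pics/top0.png");S=cv2.imread("pics/scene0.png")
print(T[285,222],T[296,160],T[256,455],S[270,420],S[285,477],S[185,215])
red=lambda b,g,r:(r>160)&(g<110)&(b<110)
grn=lambda b,g,r:(g>150)&(r<110)&(b<150)
blk=lambda b,g,r:(r<60)&(g<60)&(b<60)
for nm,c,rt,rs,z in(("red",red,(200,265,240,305),(400,255,435,295),.058),("green",grn,(145,280,182,315),(460,270,492,308),.058),("pad",blk,(440,240,472,272),(200,172,232,198),.088)):
    for n,I,ro in(("top",T,rt),("scene",S,rs)):
        p,st=blob(I,c,ro); print(nm,n,p,st,toplane(n,p,z)[0])
cs=[(136,275),(247,253),(258,305),(146,330)]
print(toplane("top",cs,.008))
print("lid",toplane("top",[(397,171),(493,166),(506,270),(402,276)],.088))
print("orange etc",toplane("top",[(290,263),(212,368),(243,215)],.05))
a=cv2.resize(T[240:340,130:310],None,fx=4,fy=4);b=cv2.resize(S[230:340,330:510],None,fx=4,fy=4)
cv2.imwrite("pics/c1.png",a);cv2.imwrite("pics/c2.png",b)
cv2.imwrite("pics/c3.png",cv2.resize(T[150:290,380:520],None,fx=4,fy=4))
E
```

```text
[ 82  91 244] [133 223 117] [60 68 81] [ 68  74 247] [130 234  80] [44 41 38]
red top [220.29446064 282.63556851] [ 10   8  21  21 343] [0.50466832 0.22916745 0.058     ]
red scene [418.71174377 268.9252669 ] [  9   6  20  17 281] [0.50537268 0.23015887 0.058     ]
green top [171.12903226 305.93548387] [19 20 13 11 31] [0.46800686 0.30761577 0.058     ]
green scene [477.08414239 283.41100324] [  7   5  21  18 309] [0.48585707 0.32708451 0.058     ]Traceback (most recent call last):
  File "<stdin>", line 9, in <module>
  File "h.py", line 15, in blob
    n,l,st,c=cv2.connectedComponentsWithStats(m); k=1+np.argmax(st[1:,4]); return c[k]+[x0,y0],st[k]
                                                      ~~~~~~~~~^^^^^^^^^^
    return _wrapfunc(a, 'argmax', axis=axis, out=out, **kwds)
    return bound(*args, **kwds)
ValueError: attempt to get argmax of an empty sequence
```

```bash
python3 - <<'E'
from h import *
T=cv2.imread("pics/top0.png");S=cv2.imread("pics/scene0.png")
grn=lambda b,g,r:(g>190)&(r<160)&(b<160)
blk=lambda b,g,r:(r<86)&(g<75)&(b<68)
for nm,c,rt,rs,z in(("green",grn,(145,280,182,315),(460,270,492,308),.058),("pad",blk,(440,240,472,272),(200,172,232,198),.088)):
    for n,I,ro in(("top",T,rt),("scene",S,rs)):
        try: p,st=blob(I,c,ro); print(nm,n,p,st,toplane(n,p,z)[0])
        except ValueError: print("x")
cs=[(136,275),(247,253),(258,305),(146,330)]
print(toplane("top",cs,.008))
print("lid",toplane("top",[(397,171),(493,166),(506,270),(402,276)],.088))
print("orange etc",toplane("top",[(290,263),(212,368),(243,215)],.05))
a=cv2.resize(T[240:340,130:310],None,fx=4,fy=4);b=cv2.resize(S[230:340,330:510],None,fx=4,fy=4)
cv2.imwrite("pics/c1.png",a);cv2.imwrite("pics/c2.png",b)
cv2.imwrite("pics/c3.png",cv2.resize(T[150:290,380:520],None,fx=4,fy=4))
E
```

```text
green top [160.28398792 295.54984894] [  5   6  21  20 331] [0.48534573 0.32583274 0.058     ]
green scene [476.94809689 283.34948097] [  7   5  21  18 289] [0.48585288 0.32684094 0.058     ]
pad top [455.0733945  256.46788991] [  7   9  17  16 218] [ 0.53456604 -0.15146224  0.088     ]
pad scene [214.5 185.1] [  7   7  16  13 160] [ 0.53355844 -0.15123433  0.088     ]
[[0.53013097 0.38286726 0.008     ]
 [0.56554046 0.19205599 0.008     ]
 [0.47360956 0.17234599 0.008     ]
 [0.43518605 0.36076255 0.008     ]]
lid [[ 0.68219213 -0.06594017  0.088     ]
 [ 0.68782198 -0.22619091  0.088     ]
 [ 0.51094636 -0.23069516  0.088     ]
 [ 0.50429927 -0.06459818  0.088     ]]
orange etc [[0.53709031 0.11515754 0.05      ]
 [0.36845674 0.24065421 0.05      ]
 [0.62218731 0.19437291 0.05      ]]
```

View pics/c1.png

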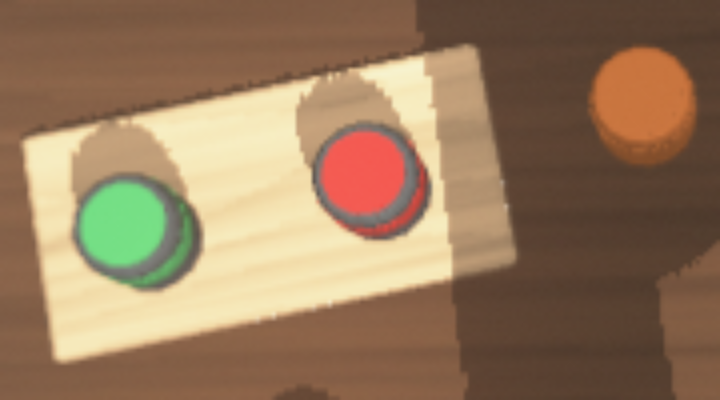

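View pics/c3.png

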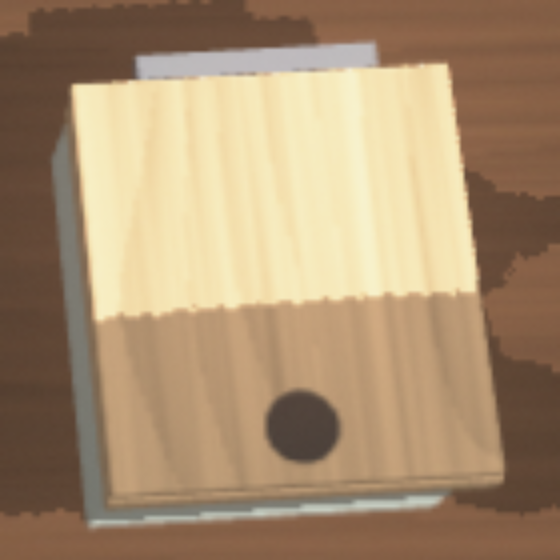

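Choice: the red disc at top (220,283), or scene (419,269). Not green (160,296), orange (290,265), light orange (212,368) or blue (243,215). The close crop confirms a dark pod with a red disc and a red band. The pad is at top (455,256), and the lid is shut.

```bash
python3 - <<'E'
from h import *
print(toplane("scene",[(73,145),(25,230)],0), toplane("scene",[(48,75),(72,75)],.15))
E
```

```text
[[ 5.30543873e-01 -5.33870576e-01  0.00000000e+00]
 [ 7.44159119e-01 -4.73673014e-01  1.11022302e-16]] [[ 0.49174996 -0.57505278  0.15      ]
 [ 0.47047428 -0.52702853  0.15      ]]
```

Request:
drive_tool:
  targets:
    - [-1, [0, 0, -2], [0, 0, 0.112]]
    - [-1, [0, 0, -2], [0, 0, 0.112]]
    - [-1, [0, 0, -2], [0, 0, 0.112]]

```text
clock: 0.35
position: [0.2209, -0.6324, 0.2892]
ee_rot: [-178.9, 0.3, -0.7]
force: [-0.3, -0.6, 0.5]
grip_width: 0.0702
```

Request:
drive_tool:
  targets:
    - [-1, [2.1, -3.3, 0], [0, 0, 0]]
    - [-1, [2.1, -3.3, 0], [0, 0, 0]]
    - [-1, [2.1, -3.3, 0], [0, 0, 0]]
    - [-1, [2.1, -3.3, 0], [0, 0, 0]]
    - [-1, [2.1, -3.3, 0], [0, 0, 0]]
    - [-1, [2.1, -3.3, 0], [0, 0, 0]]
    - [-1, [2.1, -3.3, 0], [0, 0, 0]]
    - [-1, [2.1, -3.3, 0], [0, 0, 0]]

```text
clock: 1.02
position: [0.3947, -0.3695, 0.2925]
ee_rot: [-179.3, 0.4, -1.8]
force: [0.9, 0.8, -0.7]
grip_width: 0.0169
```

Request:
drive_tool:
  targets:
    - [-1, [1.8, -3, 1], [0, 0, 0]]
    - [-1, [1.8, -3, 1.5], [0, 0, 0]]
    - [-1, [1.8, -3, 2], [0, 0, 0]]
    - [-1, [1.8, -3, 2], [0, 0, 0]]
    - [-1, [1.8, -3, 2], [0, 0, 0]]
    - [-1, [1.8, -3, 2], [0, 0, 0]]
    - [-1, [1.8, -3, 2], [0, 0, 0]]
    - [-1, [0, 0, 0], [0, 0, 0]]

```text
clock: 1.68
position: [0.5325, -0.1468, 0.1657]
ee_rot: [-179.4, 0.2, -1.5]
force: [-0.9, -0.1, 0.5]
grip_width: 0.0002
```

Request:
drive_tool:
  targets:
    - [-1, [0.1, 0.4, 3], [0, 0, 0]]
    - [-1, [0, 0, 2], [0, 0, 0]]
    - [-1, [0, 0, 0.7], [0, 0, 0]]
    - [-1, [0, 0, 0.4], [0, 0, 0]]
    - [-1, [0, 0, 0], [0, 0, 0]]

```text
clock: 2.1
position: [0.5328, -0.1476, 0.1011]
ee_rot: [-179.4, 0.4, -1.1]
force: [0.1, 0.1, 0.5]
grip_width: 0.0007
```

Request:
drive_tool:
  targets:
    - [-1, [0.1, 0.4, 0.4], [0, 0, 0]]
    - [-1, [0, 0, 0.4], [0, 0, 0]]
    - [-1, [0, 0, 0.4], [0, 0, 0]]
    - [-1, [0, 0, 0.3], [0, 0, 0]]

```text
clock: 2.43
position: [0.536, -0.1545, 0.0893]
ee_rot: [-179.5, 0.0, -1.3]
force: [-1.3, 1.1, 1.3]
grip_width: 0.0003
```

Request:
drive_tool:
  targets:
    - [-1, [-0.1, -0.3, 0.3], [0, 0, 0]]
    - [-1, [0, 0, 0.3], [0, 0, 0]]
    - [-1, [0, 0, 0.3], [0, 0, 0]]

```text
clock: 2.68
position: [0.5362, -0.1524, 0.0817]
ee_rot: [-179.6, -0.2, -1.3]
force: [-2.0, -0.4, 2.9]
grip_width: 0.0002
```

Request:
drive_tool:
  targets:
    - [-1, [0, 0, 0.3], [0, 0, 0]]
    - [-1, [0, 0, 0.3], [0, 0, 0]]

```text
clock: 2.85
position: [0.5364, -0.1525, 0.0772]
ee_rot: [-179.6, -0.2, -1.3]
force: [-9.1, 1.3, 22.9]
grip_width: 0.0006
```

Request:
drive_tool:
  targets:
    - [-1, [0, 0, -1], [0, 0, 0]]
    - [-1, [-1, 0, -3], [0, 0, 0]]
    - [-1, [-3, 0, -2.8], [0, 0, 0]]
    - [-1, [-3, 0, -2.8], [0, 0, 0]]
    - [-1, [-3, 0, -2.8], [0, 0, 0]]
    - [-1, [-2, 0, -2], [0, 0, 0]]
    - [-1, [0, 0, 0], [0, 0, 0]]
    - [-1, [0, 0, 0], [0, 0, 0]]

```text
clock: 3.52
position: [0.4133, -0.1499, 0.2257]
ee_rot: [-179.7, -0.3, -1.2]
force: [0.0, 0.8, 0.0]
grip_width: 0.0001
```

Request:
drive_tool:
  targets:
    - [1, [0, 0, 0], [0, 0, 0]]
    - [1, [0, 0, 0], [0, 0, 0]]
    - [1, [0, 0, 0], [0, 0, 0]]
    - [1, [0, 0, 0], [0, 0, 0]]
    - [1, [0, 0, 0], [0, 0, 0]]
    - [1, [0, 0, 0], [0, 0, 0]]
    - [1, [0, 0, 0], [0, 0, 0]]
    - [1, [0, 0, 0], [0, 0, 0]]

```text
clock: 4.18
position: [0.4145, -0.1485, 0.2182]
ee_rot: [-179.4, 0.2, -1.1]
force: [0.4, 0.0, 0.0]
grip_width: 0.0516
```

```bash
python3 - <<'E'
from h import *
cv2.imwrite("pics/s1.png",ctrl.get_image("scene"))
E
```

```text
(no output)
```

View pics/s1.png

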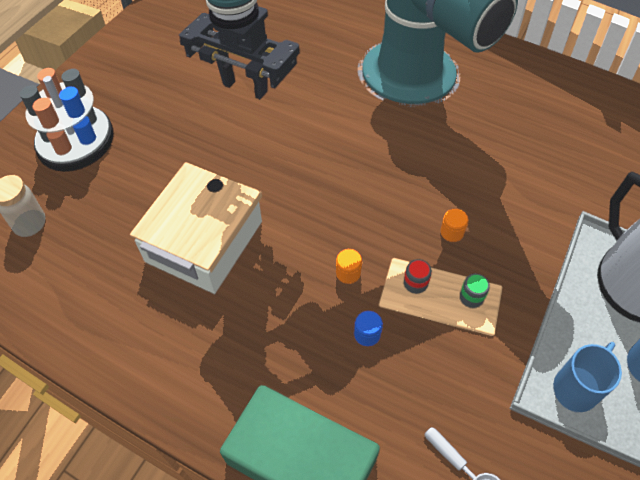

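The lid is still shut (pad at 215,185), and the gripper is clear at top left. I'll press again.

Request:
drive_tool:
  targets:
    - [-1, [3, 0, 1.5], [0, 0, 0]]
    - [-1, [3, 0, 2], [0, 0, 0]]
    - [-1, [3, 0, 2], [0, 0, 0]]
    - [-1, [2.5, 0.2, 2], [0, 0, 0]]
    - [-1, [0.8, 0, 2], [0, 0, 0]]
    - [-1, [0, 0, 1], [0, 0, 0]]
    - [-1, [0, 0, 0.3], [0, 0, 0]]
    - [-1, [0, 0, 0], [0, 0, 0]]

```text
clock: 4.9
position: [0.5448, -0.1532, 0.1087]
ee_rot: [-179.6, -0.2, -1.1]
force: [-1.3, 0.2, -0.4]
grip_width: 0.0067
```

Request:
drive_tool:
  targets:
    - [-1, [-0.9, 0, 0.6], [0, 0, 0]]
    - [-1, [0, -0.1, 0.4], [0, 0, 0]]
    - [-1, [0, 0, 0.4], [0, 0, 0]]
    - [-1, [0, 0, 0.4], [0, 0, 0]]
    - [-1, [0, 0, 0.4], [0, 0, 0]]

```text
clock: 5.32
position: [0.5343, -0.1527, 0.0898]
ee_rot: [-179.7, -0.5, -1.2]
force: [0.5, -0.6, 0.5]
grip_width: 0.0004
```

Request:
drive_tool:
  targets:
    - [-1, [0, 0, 0.4], [0, 0, 0]]
    - [-1, [0, 0, 0.3], [0, 0, 0]]
    - [-1, [0, 0, 0.3], [0, 0, 0]]

```text
clock: 5.57
position: [0.5343, -0.1527, 0.0802]
ee_rot: [-179.7, -0.6, -1.2]
force: [-2.5, -0.1, 2.6]
grip_width: 0.0003
```

Request:
drive_tool:
  targets:
    - [-1, [0, 0, 0.3], [0, 0, 0]]
    - [-1, [0, 0, 0.2], [0, 0, 0]]

```text
clock: 5.73
position: [0.5345, -0.1528, 0.0766]
ee_rot: [-179.7, -0.6, -1.2]
force: [-7.5, 1.8, 15.2]
grip_width: 0.0004
```

Request:
drive_tool:
  targets:
    - [-1, [0, 0, -1], [0, 0, 0]]
    - [-1, [-1, 0, -3], [0, 0, 0]]
    - [-1, [-3, 0, -2.8], [0, 0, 0]]
    - [-1, [-3, 0, -2.8], [0, 0, 0]]
    - [-1, [-3, 0, -2.8], [0, 0, 0]]
    - [-1, [-2, 0, -2], [0, 0, 0]]
    - [1, [0, 0, 0], [0, 0, 0]]
    - [1, [0, 0, 0], [0, 0, 0]]

```text
clock: 6.4
position: [0.4122, -0.1519, 0.2253]
ee_rot: [-179.9, -0.9, -1.1]
force: [0.3, -0.0, 0.6]
grip_width: 0.0117
```

Request:
drive_tool:
  targets:
    - [1, [0, 0, 0], [0, 0, 0]]
    - [1, [0, 0, 0], [0, 0, 0]]
    - [1, [0, 0, 0], [0, 0, 0]]
    - [1, [0, 0, 0], [0, 0, 0]]
    - [1, [0, 0, 0], [0, 0, 0]]
    - [1, [0, 0, 0], [0, 0, 0]]
    - [1, [0, 0, 0], [0, 0, 0]]
    - [1, [0, 0, 0], [0, 0, 0]]

```text
clock: 7.07
position: [0.4137, -0.1508, 0.218]
ee_rot: [-179.6, -0.3, -1.1]
force: [0.1, -0.2, 1.0]
grip_width: 0.065
```

```bash
python3 - <<'E'
from h import *
cv2.imwrite("pics/s2.png",ctrl.get_image("scene"))
cv2.imwrite("pics/t2.png",ctrl.get_image("top"))
E
```

```text
(no output)
```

View pics/s2.png

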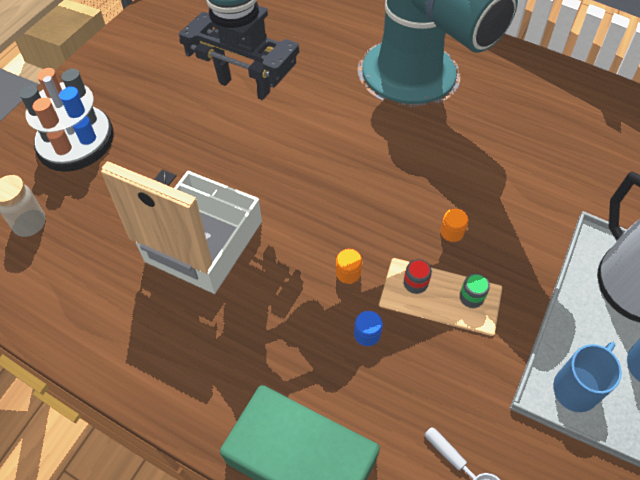

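View pics/t2.png

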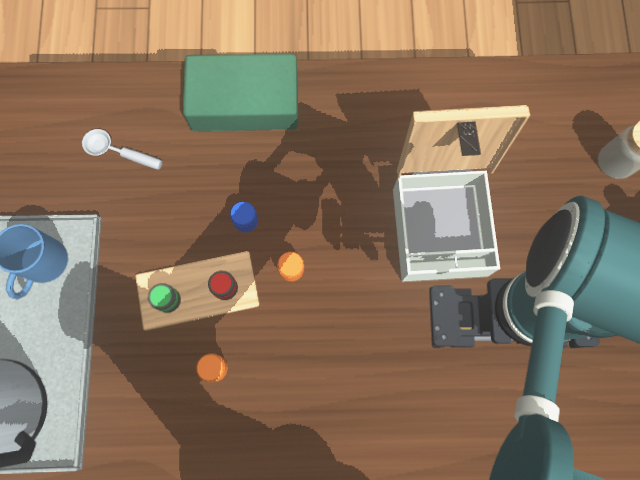

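The lid is open, standing at top (465,140), and the well is visible at (445,215).

```bash
python3 - <<'E'
from h import *
print(toplane("top",[(398,178),(489,171),(498,270),(402,280)],.07))
print(toplane("top",[(404,257),(494,249)],.065),toplane("top",[(420,107),(528,107)],.25))
E
```

```text
[[ 0.6766042  -0.06990744  0.07      ]
 [ 0.68609758 -0.22483637  0.07      ]
 [ 0.51470976 -0.22404792  0.07      ]
 [ 0.5010923  -0.06712845  0.07      ]]
[[ 0.54037944 -0.07334576  0.065     ]
 [ 0.55111153 -0.22250488  0.065     ]] [[ 0.71291124 -0.07651805  0.25      ]
 [ 0.70960004 -0.22643204  0.25      ]]
```

Request:
drive_tool:
  targets:
    - [1, [1, -4, 0], [0, 0, 0]]
    - [1, [1, -4, 0], [0, 0, 0]]
    - [1, [1, -4, 0], [0, 0, 0]]
    - [1, [1, -4, 0], [0, 0, 0]]
    - [1, [1, -4, 0], [0, 0, 0]]
    - [1, [1, -4, 0], [0, 0, 0]]
    - [1, [1, -4, 0], [0, 0, 0]]
    - [1, [1, -4, 0], [0, 0, 0]]

```text
clock: 7.83
position: [0.504, 0.1654, 0.2226]
ee_rot: [-179.9, -0.8, -2.2]
force: [1.4, -0.7, 1.0]
grip_width: 0.0884
```

Request:
drive_tool:
  targets:
    - [1, [0.6, -3, 0], [0, 0, -0.1]]
    - [1, [0, 0, 0], [0, 0, -0.12]]
    - [1, [0, 0, 0], [0, 0, -0.12]]
    - [1, [0, 0, 0], [0, 0, -0.12]]
    - [1, [0, 0, 0], [0, 0, -0.12]]
    - [1, [0, 0, 0], [0, 0, -0.12]]
    - [1, [0, 0, 0], [0, 0, -0.12]]
    - [1, [0, 0, 0], [0, 0, -0.12]]

```text
clock: 8.5
position: [0.5134, 0.2088, 0.2236]
ee_rot: [179.4, -0.9, 53.8]
force: [0.2, 0.3, -0.0]
grip_width: 0.0881
```

Request:
drive_tool:
  targets:
    - [1, [0, 0, 2], [0, 0, -0.12]]
    - [1, [0, 0, 2], [0, 0, -0.12]]
    - [1, [0, 0, 2], [0, 0, -0.12]]
    - [1, [0, 0, 2], [0, 0, -0.12]]
    - [1, [0, 0, 2], [0, 0, -0.12]]
    - [1, [0, 0, 1], [0, 0, -0.03]]
    - [1, [0, 0, 0], [0, 0, 0]]

```text
clock: 9.08
position: [0.5189, 0.2108, 0.1134]
ee_rot: [178.5, -0.5, 91.7]
force: [0.0, -0.3, 0.2]
grip_width: 0.0885
```

```bash
cat > go.py <<'E'
import sys
from h import *
from scipy.spatial.transform import Rotation as R
def go(p,yaw):
    o=ctrl.observe(); r=R.from_euler('xyz',o["ee_rot"],degrees=True)
    print("shift cm",np.round(r.inv().apply(np.array(p)-o["position"])*100,2),"turn",np.round((r.inv()*R.from_euler('xyz',[180,0,yaw],degrees=True)).as_rotvec(),3),o["position"],o["ee_rot"])
if __name__=="__main__": a=list(map(float,sys.argv[1:])); go(a[:3],a[3])
E
python3 go.py .505 .2297 .02 90
```

```text
shift cm [ 1.85 -1.57  9.32] turn [ 0.026 -0.009  0.03 ] [0.51889165 0.21082592 0.11341043] [178.52898161  -0.4918353   91.71244621]
```

Request:
drive_tool:
  targets:
    - [1, [1.8, -1.5, 1.5], [0.026, -0.009, 0.03]]
    - [1, [0, 0, 1], [0, 0, 0]]
    - [1, [0, 0, 0], [0, 0, 0]]

```text
clock: 9.33
position: [0.5048, 0.2287, 0.0887]
ee_rot: [180.0, -0.0, 89.7]
force: [-0.7, -0.0, 0.7]
grip_width: 0.088
```

```bash
python3 go.py .505 .2297 .02 90
```

```text
shift cm [0.1  0.02 6.87] turn [ 0.001 -0.    -0.005] [0.50477887 0.22874668 0.08870859] [ 1.79950891e+02 -2.82775116e-04  8.97071439e+01]
```

Request:
drive_tool:
  targets:
    - [1, [0.1, 0, 1.5], [0, 0, 0]]
    - [1, [0, 0, 1.5], [0, 0, 0]]
    - [1, [0, 0, 1.5], [0, 0, 0]]
    - [1, [0, 0, 1], [0, 0, 0]]
    - [1, [0, 0, 0.7], [0, 0, 0]]
    - [1, [0, 0, 0.4], [0, 0, 0]]
    - [1, [0, 0, 0], [0, 0, 0]]

```text
clock: 9.92
position: [0.5125, 0.2305, 0.0275]
ee_rot: [179.2, -0.2, 89.7]
force: [0.1, 0.1, -0.6]
grip_width: 0.0884
```

```bash
python3 go.py .505 .2297 .02 90;python3 - <<'E'
from h import *
cv2.imwrite("pics/s3.png",cv2.resize(ctrl.get_image("scene")[180:360,320:540],None,fx=3,fy=3))
E
```

```text
shift cm [-0.08 -0.76  0.74] turn [ 0.014 -0.004 -0.006] [0.51248427 0.23045841 0.02747444] [179.18017925  -0.23500304  89.65256669]
```

View pics/s3.png

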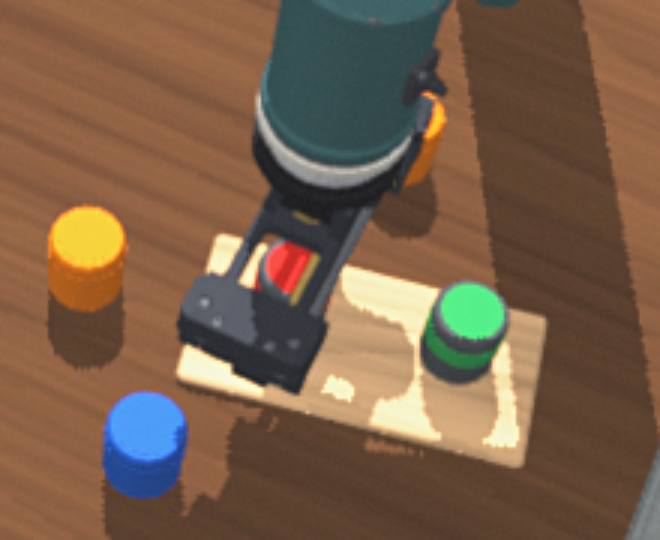

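The red pod is between the fingers and the green pod is untouched. I'll centre and close.

Request:
drive_tool:
  targets:
    - [1, [-0.1, -0.7, 0.6], [0.014, 0, 0]]
    - [0, [0, 0, 0], [0, 0, 0]]
    - [-1, [0, 0, 0], [0, 0, 0]]
    - [-1, [0, 0, 0], [0, 0, 0]]
    - [-1, [0, 0, 0], [0, 0, 0]]
    - [-1, [0, 0, 0], [0, 0, 0]]
    - [-1, [0, 0, 0], [0, 0, 0]]
    - [-1, [0, 0, 0], [0, 0, 0]]

```text
clock: 10.63
position: [0.5075, 0.2304, 0.0245]
ee_rot: [179.7, -0.4, 89.7]
force: [0.8, 0.1, 0.3]
grip_width: 0.0433
```

Request:
drive_tool:
  targets:
    - [-1, [0, 0, 0], [0, 0, 0]]
    - [-1, [0, 0, 0], [0, 0, 0]]

```text
clock: 10.8
position: [0.5075, 0.2305, 0.0246]
ee_rot: [179.7, -0.4, 89.7]
force: [0.1, 0.2, -0.2]
grip_width: 0.0432
```

Request:
drive_tool:
  targets:
    - [-1, [0, 0, -1], [0, 0, 0]]
    - [-1, [0, 0, -2], [0, 0, 0]]
    - [-1, [0, 0, -3], [0, 0, 0]]
    - [-1, [0, 0, -3], [0, 0, 0]]
    - [-1, [0, 0, -3], [0, 0, 0]]
    - [-1, [0, 0, -3], [0, 0, 0]]
    - [-1, [0, 0, -2], [0, 0, 0]]
    - [-1, [0, 0, -1], [0, 0, 0]]

```text
clock: 11.47
position: [0.5025, 0.2277, 0.2115]
ee_rot: [-179.7, -0.1, 89.7]
force: [0.2, 0.8, 0.1]
grip_width: 0.0431
```

Request:
drive_tool:
  targets:
    - [-1, [0, 0, 0], [0, 0, 0.11]]
    - [-1, [0, 0, 0], [0, 0, 0.12]]
    - [-1, [0, 0, 0], [0, 0, 0.12]]
    - [-1, [0, 0, 0], [0, 0, 0.12]]
    - [-1, [0, 0, 0], [0, 0, 0.12]]
    - [-1, [0, 0, 0], [0, 0, 0.12]]
    - [-1, [0, 0, 0], [0, 0, 0.12]]
    - [-1, [0, 0, 0], [0, 0, 0.12]]

```text
clock: 12.13
position: [0.5034, 0.228, 0.2178]
ee_rot: [-179.8, -0.2, 33.1]
force: [-0.5, 1.1, -0.2]
grip_width: 0.0432
```

Request:
drive_tool:
  targets:
    - [-1, [0, 0, 0], [0, 0, 0.12]]
    - [-1, [0, 0, 0], [0, 0, 0.12]]
    - [-1, [0, 0, 0], [0, 0, 0.12]]
    - [-1, [0, 0, 0], [0, 0, 0.12]]
    - [-1, [0, 0, 0], [0, 0, 0.1]]
    - [-1, [0, 0, 0], [0, 0, 0]]

```text
clock: 12.63
position: [0.5005, 0.2268, 0.2151]
ee_rot: [-179.9, 0.3, -1.8]
force: [-0.0, 0.1, -0.7]
grip_width: 0.0432
```

```bash
python3 go.py .605 -.1475 .2 3;python3 - <<'E'
from h import *
cv2.imwrite("pics/s4.png",ctrl.get_image("scene"))
E
```

```text
shift cm [11.6  37.1   1.36] turn [-0.003  0.004 -0.083] [0.50053224 0.22683578 0.21512855] [-179.85084655    0.25521988   -1.76311482]
```

View pics/s4.png

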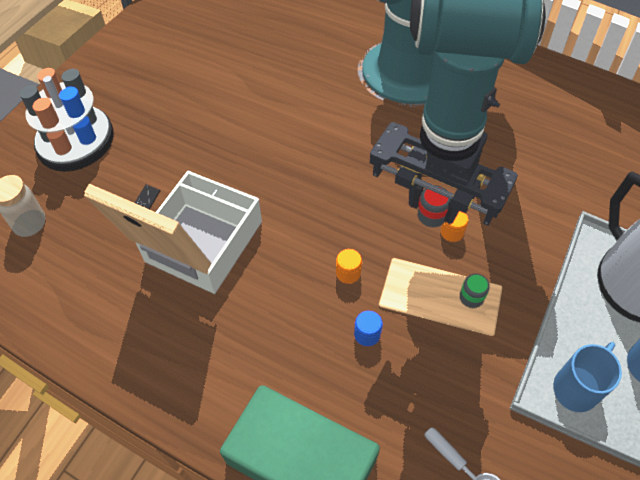

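Pod is held upright at (433,205). The lid is fully open and the green pod is in place.

Request:
drive_tool:
  targets:
    - [-1, [1, 3, 0], [0, 0, -0.08]]
    - [-1, [1, 4, 0], [0, 0, 0]]
    - [-1, [1.1, 4, 0], [0, 0, 0]]
    - [-1, [1.1, 4, 0], [0, 0, 0]]
    - [-1, [1.1, 4, 0], [0, 0, 0]]
    - [-1, [1.1, 4, 0], [0, 0, 0]]
    - [-1, [1.1, 4, 0], [0, 0, 0]]
    - [-1, [1.1, 4, 0], [0, 0, 0]]

```text
clock: 13.35
position: [0.605, -0.0755, 0.2121]
ee_rot: [-179.6, 0.3, 5.7]
force: [0.9, -0.0, -0.5]
grip_width: 0.043
```

```bash
python3 go.py .605 -.1475 .15 3
```

```text
shift cm [-0.68  7.21  6.17] turn [-0.007  0.006  0.048] [ 0.60499519 -0.07552804  0.2121328 ] [-179.58699583    0.32966995    5.73593884]
```

Request:
drive_tool:
  targets:
    - [-1, [-0.5, 2, 0], [0, 0, 0.04]]
    - [-1, [0, 1.5, 0], [0, 0, 0]]
    - [-1, [0, 1, 1], [0, 0, 0]]
    - [-1, [0, 0.5, 2], [0, 0, 0]]
    - [-1, [0, 0, 1], [0, 0, 0]]
    - [-1, [0, 0, 0], [0, 0, 0]]

```text
clock: 13.85
position: [0.6055, -0.138, 0.1687]
ee_rot: [-179.7, 0.3, 3.7]
force: [-1.4, 0.7, 0.3]
grip_width: 0.0433
```

```bash
python3 go.py .605 -.1475 .03 3
```

```text
shift cm [-0.05  1.01 13.87] turn [-0.004  0.005  0.012] [ 0.60552897 -0.13795589  0.16870356] [-179.74461923    0.26138482    3.70152413]
```

Request:
drive_tool:
  targets:
    - [-1, [0, 0.9, 1], [0, 0, 0]]
    - [-1, [0, 0, 2], [0, 0, 0]]
    - [-1, [0, 0, 2], [0, 0, 0]]
    - [-1, [0, 0, 0.5], [0, 0, 0]]
    - [-1, [0, 0, 0], [0, 0, 0]]

```text
clock: 14.27
position: [0.6061, -0.1446, 0.1108]
ee_rot: [-179.7, 0.3, 4.2]
force: [-0.7, 0.8, 0.2]
grip_width: 0.0433
```

```bash
python3 go.py .605 -.1475 .03 3
```

```text
shift cm [-0.09  0.32  8.08] turn [-0.005  0.005  0.021] [ 0.60608583 -0.1445904   0.11082101] [-179.72298613    0.2557063     4.22056711]
```

```bash
python3 - <<'E'
from h import *
cv2.imwrite("pics/s5.png",cv2.resize(ctrl.get_image("scene")[80:320,60:320],None,fx=2.4,fy=2.4))
E
```

```text
(no output)
```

View pics/s5.png

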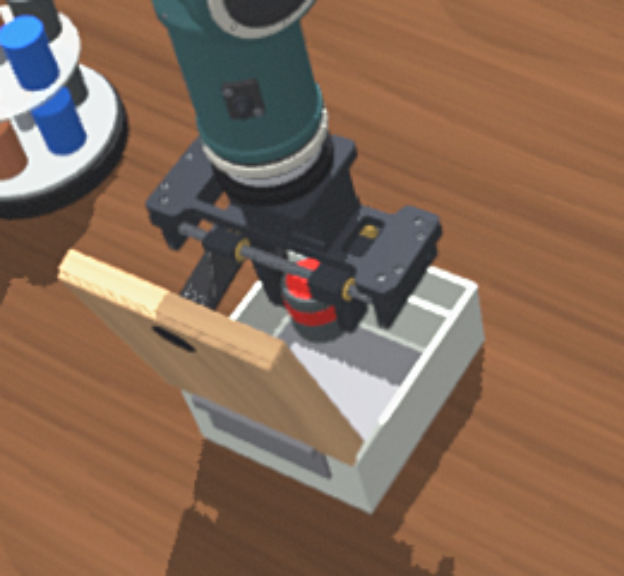

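The pod is over the well and centred. I'll lower it, then open only partly.

Request:
drive_tool:
  targets:
    - [-1, [-0.1, 0.3, 1.5], [0, 0, 0]]
    - [-1, [0, 0, 2], [0, 0, 0]]
    - [-1, [0, 0, 1.5], [0, 0, 0]]
    - [-1, [0, 0, 1], [0, 0, 0]]
    - [-1, [0, 0, 0.5], [0, 0, 0]]
    - [-1, [0, 0, 0], [0, 0, 0]]

```text
clock: 14.82
position: [0.6118, -0.1475, 0.0525]
ee_rot: [-180.0, -0.5, 4.5]
force: [-0.7, 0.2, -0.6]
grip_width: 0.0433
```

```bash
python3 go.py .605 -.1475 .03 3
```

```text
shift cm [-0.69 -0.05  2.24] turn [-0.    -0.008  0.026] [ 0.61177776 -0.14749737  0.0524922 ] [-179.98490611   -0.47222783    4.49093099]
```

Request:
drive_tool:
  targets:
    - [-1, [-0.5, 0, 0.8], [0, 0, 0]]
    - [-1, [0, 0, 0.7], [0, 0, 0]]
    - [-1, [0, 0, 0.5], [0, 0, 0]]
    - [-1, [0, 0, 0.2], [0, 0, 0]]
    - [-1, [0, 0, 0], [0, 0, 0]]

```text
clock: 15.23
position: [0.609, -0.1484, 0.032]
ee_rot: [179.9, -0.8, 4.5]
force: [0.3, -0.9, -0.5]
grip_width: 0.043
```

```bash
python3 go.py .605 -.1475 .03 3
```

```text
shift cm [-0.4  -0.13  0.2 ] turn [ 0.002 -0.013  0.027] [ 0.60904837 -0.14843057  0.03202042] [179.9021573   -0.76895949   4.53045902]
```

Request:
drive_tool:
  targets:
    - [-1, [0, 0, 0.3], [0, -0.013, 0]]
    - [-1, [0, 0, 0.1], [0, 0, 0]]
    - [-1, [0, 0, 0], [0, 0, 0]]

```text
clock: 15.48
position: [0.6094, -0.1486, 0.0287]
ee_rot: [179.9, 0.0, 4.5]
force: [0.6, 0.2, -0.5]
grip_width: 0.0436
```

Request:
drive_tool:
  targets:
    - [-1, [0, 0, 0.1], [0, 0, 0]]
    - [-1, [0, 0, 0], [0, 0, 0]]

```text
clock: 15.65
position: [0.61, -0.1487, 0.0289]
ee_rot: [179.9, 0.0, 4.5]
force: [0.6, 0.3, -1.3]
grip_width: 0.0433
```

Request:
drive_tool:
  targets:
    - [-1, [0, 0, 0.2], [0, 0, 0]]
    - [-1, [0, 0, 0.1], [0, 0, 0]]

```text
clock: 15.82
position: [0.6107, -0.1489, 0.0285]
ee_rot: [179.9, -0.0, 4.5]
force: [-3.4, 0.6, 5.3]
grip_width: 0.0432
```

Contact with the floor, 5 N. Release.

Request:
drive_tool:
  targets:
    - [-0.5, [0, 0, -0.05], [0, 0, 0]]
    - [0.1, [0, 0, 0], [0, 0, 0]]
    - [0.2, [0, 0, 0], [0, 0, 0]]
    - [0.4, [0, 0, 0], [0, 0, 0]]
    - [0.4, [0, 0, 0], [0, 0, 0]]
    - [0.4, [0, 0, 0], [0, 0, 0]]

```text
clock: 16.32
position: [0.6116, -0.1491, 0.0289]
ee_rot: [179.8, -0.2, 4.5]
force: [0.8, 0.3, -0.3]
grip_width: 0.0617
```

Request:
drive_tool:
  targets:
    - [0.4, [0, 0, -0.5], [0, 0, 0]]
    - [0.4, [0, 0, -1], [0, 0, 0]]
    - [0.4, [0, 0, -1.5], [0, 0, 0]]
    - [0.4, [0, 0, -2], [0, 0, 0]]
    - [0.4, [-0.3, 0, -2], [0, 0, 0]]
    - [0.4, [-1, 0, -2.5], [0, 0, 0]]
    - [0.4, [-3, 0, -2], [0, 0, 0]]
    - [0.4, [-3, 0, -2], [0, 0, 0]]

```text
clock: 16.98
position: [0.5379, -0.1535, 0.1679]
ee_rot: [180.0, 0.2, 4.7]
force: [-0.1, 0.4, 0.3]
grip_width: 0.0613
```

Request:
drive_tool:
  targets:
    - [0.4, [-3, 0, -1], [0, 0, 0]]
    - [0.4, [-3, 0, -1], [0, 0, 0]]
    - [0.4, [-3, 0, -1], [0, 0, 0]]
    - [0.4, [-2, 0, 0], [0, 0, 0]]
    - [0.4, [0, 0, 0], [0, 0, 0]]
    - [0.4, [0, 0, 0], [0, 0, 0]]

```text
clock: 17.48
position: [0.424, -0.1641, 0.2121]
ee_rot: [179.4, -0.8, 4.6]
force: [1.0, -0.0, 0.7]
grip_width: 0.0618
```

```bash
python3 - <<'E'
from h import *
S=ctrl.get_image("scene");T=ctrl.get_image("top")
cv2.imwrite("pics/s6.png",S);cv2.imwrite("pics/t6.png",T)
cv2.imwrite("pics/t6c.png",cv2.resize(T[90:300,380:520],None,fx=2.8,fy=2.8))
E
```

```text
(no output)
```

View pics/s6.png

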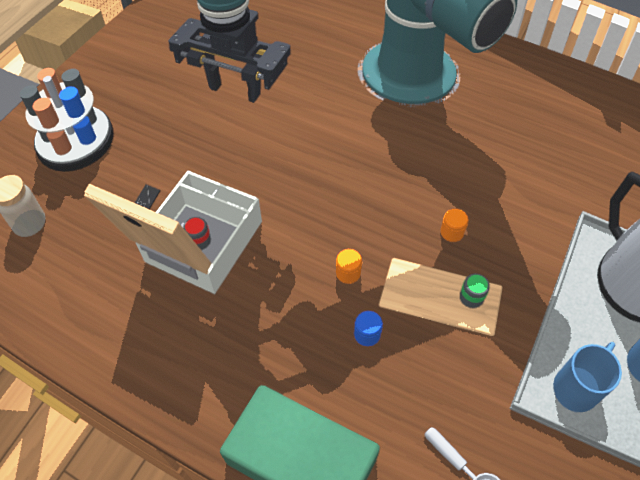

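View pics/t6c.png

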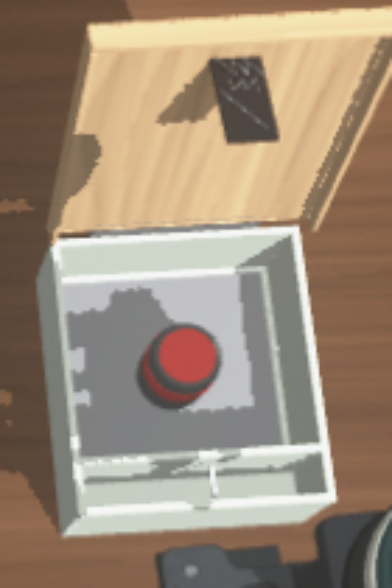

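The red pod stands upright in the well at scene (196,232). The lid is open, the green pod is on its coaster at (475,290), and the arm is clear.

```bash
python3 -c "
from workcell import ctrl
print(ctrl.sign_off())"
```

```text
the job is handed in; nothing more can be done
None
```

The job is done and handed in at about 17.5 s, well under the 58 s limit. The red-tag pod stands upright in the open caddy.

- **Lid:** I pressed it twice at the black spot, right down to its stop. After the first press the picture still showed it shut. After the second it swung fully open.
- **Red pod:** I gripped it on the coaster and set it down in the well until the floor pushed back with about 5 N. I then opened the fingers only partly, to stay clear of the walls, and drew back.
- **Last check:** The final scene and top pictures showed the red pod upright near the middle of the well, the lid open, and the green pod on the coaster at the same spot as before. The gripper was clear of everything.
- **Forces:** Every press went past the 6 N that was plenty. The highest force I read was about 25 N, on the first press.

No check failed or disagreed.

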